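# Fit the air nozzle to the watchmaker's bench air manifold

## Robot

A 6-joint arm with a two-finger parallel gripper is mounted at the origin on the work surface. World frame = base frame: x ahead of the robot, y to its left, z up, the work surface at z = 0. Lengths are in m, angles in rad, forces in N, time in s.
With the tool pointing down it reaches from about 0.35 to 0.775 m from the base axis. Payload 7.3 kg.
Tool frame: the origin (TCP) lies at the centre of the arm's flange, where the gripper is bolted on; the fingertips stand 178 mm ahead of it and the grasp point (between the pads) lies 159 mm ahead of it; z points along the fingers, y is the line along which they close (so a half turn about z gives the same grasp; the last joint's range is limited). The gripper opens to 92 mm and grips with 3 to 60 N. Pads are 19 mm wide; open, the fingers measure 130 mm over their backs; the gripper's body (75 mm by 190 mm) begins 47 mm behind the grasp point.
Start: joints at [0.977, 0.342, 1.524, -0, 1.275, -0.146], TCP at [0.227, 0.473, 0.405] pointing down, gripper open.
Joint ranges: [-2.53, 2.53], [-0.77, 2.02], [0.04, 2.7], [-1, 4.14], [0.28, 2.66], [-3.11, 3.11]. Speed limits (rad/s): [2.57, 2.57, 3.14, 3.14, 3.14, 3.14].

## Interface

Orientations are given as [roll, pitch, yaw] about the fixed x, y, z axes, in that order (R = Rz(yaw) Ry(pitch) Rx(roll)).
In Python, from cell import telemetry, vision, ticket gives the robot as it stands.
- The arm moves only by the shell command python3 -m crank 'ROWS' [FORCE]. ROWS is JSON, a list of rows, each a list of 5 numbers: the gripper command: -1 is shut, 1 is fully open, values between are in proportion, then the shift along the tool's x, y, z in mm, then the turn about the tool's z in rad. In form: [[fingers, dx, dy, dz, roll], ...]. A call has 1 to 12 rows; each row is the pose to reach, as a shift and turn from the pose commanded when the call began, along the tool's axes at that moment; what a row does not reach only later rows make up. A row lasts 1/12 s, in which the tool goes at most 41.7 mm and 7.16 degrees, less where a joint would pass 70% of its speed; a pose out of reach is approached as far as the arm can. A call with a gripper value outside its range is refused whole. The fingers move at their own pace and stop on an object; FORCE is the grip in N (left out, the last holds). Time passes only in rows, so rows that repeat a pose let the fingers close. It gives the time, the measured TCP pose, the force, the opening and the grip force at its end, in the units of the state.
- telemetry.observe(): the state, without advancing time (a new reading comes with each control period).
- vision.read_camera(name): name is "scene" or "side" or "wrist"; returns (picture, depth): 420x560x3 uint8, red, green, blue; 420x560 float32, m along the optical axis (not along the pixel's ray), 0 where there is no reading.
- vision.get_calibration(name): a dict with "camera_matrix" (3x3 intrinsics, pixels), "dist" ([k1, k2, p1, p2, k3] as OpenCV has them; the pictures are not rectified), "rvec" (rotation vector, rad) and "tvec" (3), from world to camera coordinates, as OpenCV has them. Camera axes: x right, y down, z forward; pixel columns grow to the right and rows downward; lengths in m; the calibration is good to about 2 mm. A picture is of the moment at which its call begins: read the wrist's pose just before it. get_calibration takes no time and is no camera call; for the wrist camera it gives the pose at the moment of the call.
- ticket.hand_in(): hands the job in; it is judged then, once.
The state is a dict: "time": time; "qpos": joint angles; "qvel": joint speeds; "joint_efforts": joint torques, N m; "tool_pos": TCP position; "tool_rot": TCP orientation; "contact_force": force on the tool from outside, world axes, zero at the start; "torque": the same for the moment, N m; "opening": finger opening in m; "grip_force": force on a finger pad.
Only numpy, scipy, OpenCV 4.12 (cv2) and the standard library are available. Lean on these libraries where they do the work, as an engineer would, in place of code of your own. Each camera call takes 0.05 s, during which the arm holds its last target. There are 200 camera calls.

## Task

Take the blow-off nozzle out of the wooden stand and fit it upright into the one open push-in port of the bench air manifold: push it straight down past the grip until it is caught and home, without forcing it. Then prove the catch with a steady upward tug of about 10 N, and leave the nozzle standing there, let go. Leave the movement, tray, dish and screwdriver alone.

Things in the scene. Friction and masses are not known exactly. Their poses are not given: they have to be found in the camera images.
- nozzle: Loose blow-off nozzle, round, 90 mm tall, about 110 g, upright. Origin: centre of its lower end (the tip); z up along its axis. From the tip up: conical nose 0 to 6.5 mm (6 mm wide growing to 12), steel stem 12 mm in diameter to 36 mm with a retaining groove 6.4 mm in diameter from 10.5 to 17 mm, grip from 36 to 76 mm, brass jet tapering from 18 to 6 mm from 76 to 90 mm.
- nozzle_grip (a point): Middle of the nozzle's knurled aluminium grip, on the axis 56 mm above the tip; the grip is 18 mm in diameter and 40 mm long. Take it here, from any side.
- fitting: The open push-in fitting, fixed upright on the manifold: plated hexagon foot 31 mm wide, black body 28 mm in diameter up to 34 mm, out of its top stands a blue release collar 22 mm in diameter with a 14.5 mm hole. Origin: centre of its foot, on the manifold's top; z up along the bore, 13.2 mm wide. Pressing the collar down 3 mm would free a caught nozzle.
- mouth (a point): Point on the open fitting's axis 40 mm above its foot. The collar's top, the mouth, lies here give or take 4.5 mm: how deep the cartridge (collar, grip, seat) sits in the body differs from start to start. The grip's jaws catch the nozzle's groove with the tip 15.5 to 24.5 mm below this point (20 mm below the collar's top). An uncaught nozzle, let go, is pushed up 8 mm or more by the valve spring.
- bore (a point): Point on the fitting's axis 20 mm below point mouth, the middle of the possible catch depths. Feel on pushing in slowly: free at first, then jaws and valve spring resist, rising to a hump of about 13 N some 7 mm before the catch, then about 7 N up to the catch, where the jaws snap in and it falls a little; 1 mm further the tip meets the springy seat. Let go, a caught nozzle settles at the catch.
- seat (a joint): How far the rubber seat at the bottom of the bore is crushed by the nozzle's tip (m): 0 until the tip meets it, 1 mm past the catch, then 18 N per mm. More than 0.0012 (about 27 N of push in all) is forcing and spoils it.
- collet (a joint): How far the nozzle's pull draws the fitting's grip upward (m): 0 with no pull, springy at 8 N per mm; about 0.0005 with the caught nozzle standing free (the valve spring pushes it up), about 0.0018 under a 10 N tug. A tug should bring it above 0.0013; above 0.0025 (some 15 N of tug) the grip is overstrained.
- manifold: Fixed aluminium air manifold, a block 50 x 184 x 34 mm. Origin: underside, below the middle of its three ports, which stand in a row along its y axis at -45, 0 and 45 mm, on its top 34 mm up. The block reaches from y = -70 to 114 mm; a regulator knob (38 mm wide, top at 68 mm) stands at y = 92 mm, a round gauge looks to -x below it.
- blankA: One of the two other ports, fixed: the same fitting, closed by a black plug with a head 19 mm wide, top 46 mm above the manifold. Origin: centre of its foot. Not to be used.
- blankB: The other closed port, like blankA.
- stand: Fixed wooden tool stand, 70 (x) x 90 (y) x 30 mm. Origin: centre of its underside. The nozzle stands in a hole 14.5 mm wide and 24 mm deep at x 0, y -20 mm, so its tip is 6 mm and the grip's lower end 42 mm above the table; a smaller hole at y 22 mm is empty.
- holder: Loose steel movement holder 40 x 34 x 22 mm with a brass movement on top; leave alone. Origin: centre of the underside.
- tray: Loose blue parts tray 75 x 75 x 18 mm; leave alone. Origin: centre of the underside.
- dish: Loose clear plastic dish 60 mm wide, 14 mm high; leave alone. Origin: centre of the underside.
- driver: Loose small steel screwdriver, 130 mm long and 9 mm thick, lying along its x axis; leave alone. Origin: the front end of its handle, on the table.
Not all that is in view belongs to the job. Of the things that look like the nozzle, the middle-sized one is meant.

How it is judged:
By the outcome, as a careful person would: the job done as asked, in the order asked, and still so for the second after the job is handed in, with the robot touching nothing.
It also fails if it takes over 51 s, if anything falls off the work surface, if the arm or the gripper's body presses on something with over 40 N, if the wrist force passes 120 N, or if a joint passes its speed limit or range.

## Working session

There is one attempt and no reset: what is moved stays moved. The work goes in short steps, Python scripts to look and compute and a shell command to move; the robot and the scene stay as the last step left them, time stands still between calls to the robot, and variables do not carry over. Pictures are saved under pics/ and viewed, at most 10 in all, crops included, and the job is handed in when it is done.

```bash
mkdir -p pics; ls
cat > h.py <<'E'
import numpy as np, cv2
from cell import telemetry, vision, ticket
def ray(c,u,v):
    K=np.array(c["camera_matrix"]);d=np.array(c["dist"])
    p=cv2.undistortPoints(np.array([[[u,v]]],float),K,d)[0,0]
    R=cv2.Rodrigues(np.array(c["rvec"],float))[0];t=np.array(c["tvec"],float).ravel()
    return -R.T@t, R.T@np.array([p[0],p[1],1.])
def onz(c,u,v,z):
    o,d=ray(c,u,v);return o+d*(z-o[2])/d[2]
def bydepth(c,u,v,D):
    o,d=ray(c,u,v);return o+d*D
E
python3 - <<'E'
from h import *
for n in ("scene","side"):
    p,d=vision.read_camera(n); cv2.imwrite(f"pics/{n}0.png",p[:,:,::-1]); np.savez(f"{n}0.npz",p=p,d=d)
    c=vision.get_calibration(n); print(n,ray(c,280,210))
print(telemetry.observe())
E
```

```text
pics
scene (array([ 1.00765309, -0.18554381,  0.63001211]), array([-0.57326378,  0.27180141, -0.77318439]))
side (array([ 0.20811272, -0.71510163,  0.52839527]), array([ 0.38771552,  0.77096365, -0.5054152 ]))
{'time': 0.1, 'qpos': array([ 9.77027107e-01,  3.42650658e-01,  1.52492772e+00, -1.55302665e-05,
        1.27542003e+00, -1.46023778e-01]), 'qvel': array([0.00059741, 0.00020616, 0.00110871, 0.00042574, 0.00069441,
       0.00156875]), 'joint_efforts': array([ 1.10865556e-03, -4.32003343e+01, -2.44694495e+01,  7.19388085e-02,
        5.25445829e-02, -2.73768251e-05]), 'tool_pos': array([0.22721268, 0.47314662, 0.40411336]), 'tool_rot': array([-3.14019970e+00, -1.89851235e-04,  2.69385161e+00]), 'contact_force': array([-0.92865368,  1.00688502, -0.72229503]), 'torque': array([0.00648546, 0.01451057, 0.01348862]), 'grip_force': 0.0, 'opening': 0.09179707584504074}
```

View pics/scene0.png

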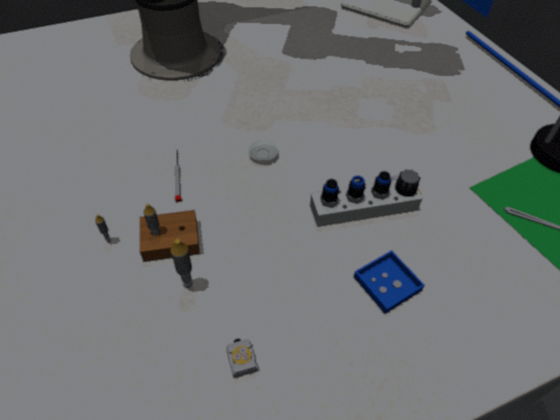

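View pics/side0.png

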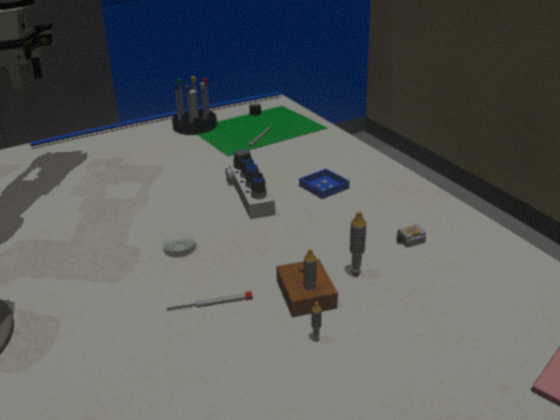

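Scene view: small nozzle at (102,228), nozzle in the stand at (152,220), and large nozzle at (183,263). I choose the middle-sized one, which stands in the stand. The manifold ports are at (331,190), (357,187) and (383,182), with the knob at (408,182). The next picture is a close crop to check the choice and find the open port.

Run:
```python
from h import *
s=np.load("scene0.npz");a=np.load("side0.npz")
def crop(p,x,y,w,h): 
    q=cv2.resize(p[y:y+h,x:x+w,::-1],(400,300),interpolation=cv2.INTER_CUBIC); return np.clip(q.astype(float)*1.8,0,255).astype(np.uint8)
A=np.vstack([np.hstack([crop(s["p"],305,160,120,90),crop(s["p"],90,190,120,90)]),np.hstack([crop(a["p"],205,140,100,75),crop(a["p"],265,235,120,90)])])
cv2.imwrite("pics/crop1.png",A)
cs=vision.get_calibration("scene");ca=vision.get_calibration("side")
for n,c,im,px in (("scene",cs,s,[(152,220),(331,185),(357,182),(383,178),(408,178),(183,250),(102,222)]),("side",ca,a,[(310,268),(258,185),(251,172),(246,160)])):
    for u,v in px:
        D=np.median(im["d"][v-1:v+2,u-1:u+2]); print(n,u,v,bydepth(c,u,v,D).round(3))
```

```text
scene 152 220 [ 0.535 -0.176  0.068]
scene 331 185 [0.583 0.104 0.079]
scene 357 182 [0.586 0.152 0.069]
scene 383 178 [0.601 0.189 0.079]
scene 408 178 [0.609 0.235 0.068]
scene 183 250 [ 0.632 -0.15   0.104]
scene 102 222 [ 0.498 -0.247  0.054]
side 310 268 [ 0.52  -0.184  0.072]
side 258 185 [0.571 0.095 0.064]
side 251 172 [0.579 0.142 0.069]
side 246 160 [0.589 0.186 0.075]
```

View pics/crop1.png

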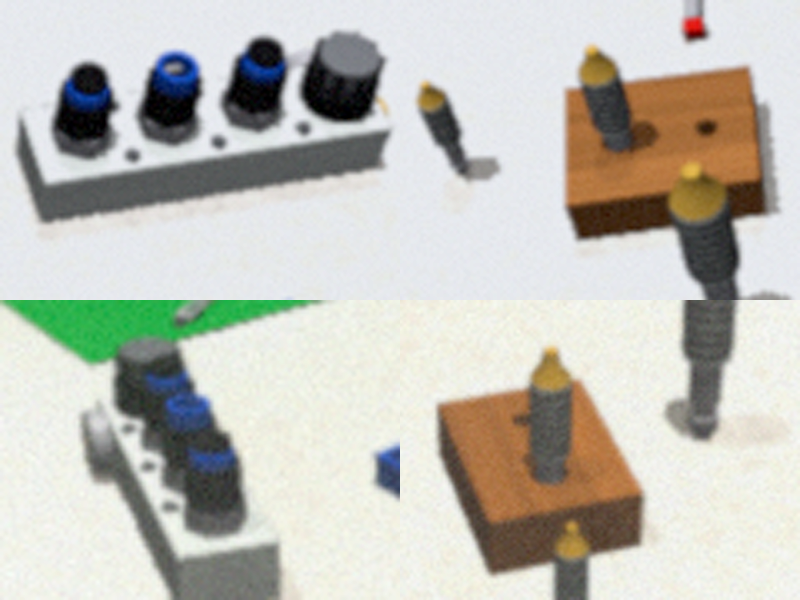

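The crop shows that the middle port (scene 358,179; side 252,168) is open: a blue ring with a light hole. The middle-sized nozzle in the stand has its jet tip at scene (147.6,204.4) and side (310,250.6). Next I triangulate both.

```bash
cat >> h.py <<'E'
def tri(c1,p1,c2,p2):
    o1,d1=ray(c1,*p1);o2,d2=ray(c2,*p2);d1/=np.linalg.norm(d1);d2/=np.linalg.norm(d2)
    k=np.linalg.lstsq(np.c_[d1,-d2],o2-o1,rcond=None)[0];a=o1+k[0]*d1;b=o2+k[1]*d2
    return (a+b)/2,np.linalg.norm(a-b)
def Rt(s):
    from scipy.spatial.transform import Rotation as R
    return R.from_euler('xyz',s["tool_rot"]).as_matrix()
E
python3 - <<'E'
from h import *
cs=vision.get_calibration("scene");ca=vision.get_calibration("side");cw=vision.get_calibration("wrist")
N=tri(cs,(147.6,204.4),ca,(310,250.6));F=tri(cs,(358.1,179),ca,(252,167.8));B=tri(cs,(90+.3*290,190+.3*170),ca,(359,213))
print("jet",N,"mouth",F,"big",B)
s=telemetry.observe();R=Rt(s);o,d=ray(cw,280,210)
print("cam in tool",R.T@(o-s["tool_pos"]),R.T@d, cw["camera_matrix"][0][0])
g=np.array([N[0][0],N[0][1],.405]);print("shift to N (tool mm)",R.T@(g-s["tool_pos"])*1000)
E
```

```text
jet (array([ 0.52527635, -0.17492969,  0.09429289]), np.float64(0.00023494899763076496)) mouth (array([0.58524482, 0.15264093, 0.0734438 ]), np.float64(0.003105620609489365)) big (array([ 0.62276091, -0.15389647,  0.11599062]), np.float64(0.0006776672351193708))
cam in tool [0.0671448  0.00053085 0.01969967] [-0.25059875  0.00351599  0.9680911 ] 358.697049174483
shift to N (tool mm) [-5.49254486e+02 -4.55153851e+02 -3.56909772e-01]
```

```bash
python3 -m crank '[[0.1,-549,-455,0,-0.75],[0.1,-549,-455,0,-0.75],[0.1,-549,-455,0,-0.75],[0.1,-549,-455,0,-0.75],[0.1,-549,-455,0,-0.75],[0.1,-549,-455,0,-0.75],[0.1,-549,-455,0,-0.75],[0.1,-549,-455,0,-0.75],[0.1,-549,-455,0,-0.75],[0.1,-549,-455,0,-0.75],[0.1,-549,-455,0,-0.75],[0.1,-549,-455,0,-0.75]]'
python3 -c "
from h import *
s=telemetry.observe();print(s['qpos']);print(Rt(s).T@(np.array([.525,-.175,.405])-s['tool_pos'])*1000)"
```

```text
time: 1.1
tool_pos: [0.4223, 0.0493, 0.4047]
tool_rot: [3.141, -0.0, -2.839]
contact_force: [0.1, 0.4, 1.1]
opening: 0.0504
grip_force: 0.0
[-6.45930451e-02  1.58200474e-01  1.77477007e+00  1.98191642e-04
  1.20882119e+00 -1.93757504e+00]
[ -31.33779778 -244.67715088   -0.34466136]
```

```bash
python3 -m crank '[[0.1,-31,-245,0,0],[0.1,-31,-245,0,0],[0.1,-31,-245,0,0],[0.1,-31,-245,0,0],[0.1,-31,-245,0,0],[0.1,-31,-245,0,0],[0.1,-31,-245,0,0],[0.1,-31,-245,0,0],[0.1,-31,-245,0,0],[0.1,-31,-245,0,0]]'
python3 - <<'E'
from h import *
s=telemetry.observe();c=vision.get_calibration("wrist");p,d=vision.read_camera("wrist");cv2.imwrite("pics/w1.png",np.clip(p[:,:,::-1]*1.5,0,255).astype(np.uint8));np.savez("w1.npz",p=p,d=d)
R=Rt(s);h=cv2.cvtColor(p,cv2.COLOR_RGB2HSV)
m=cv2.inRange(h,(15,90,60),(32,255,255));n,l,st,ce=cv2.connectedComponentsWithStats(m)
for i in range(1,n):
    if st[i,4]>25: print(st[i],ce[i],onz(c,*ce[i],.09).round(4))
print(s["tool_pos"],s["tool_rot"])
E
```

```text
time: 1.93
tool_pos: [0.5242, -0.1721, 0.4047]
tool_rot: [3.141, -0.0, -2.838]
contact_force: [0.6, -0.1, 0.1]
opening: 0.0503
grip_force: 0.0
[199 125  15  15 179] [206.12849162 132.12290503] [ 0.4888 -0.2439  0.09  ]
[ 251  144   78   45 1569] [285.57042702 168.58126195] [ 0.4977 -0.1741  0.09  ]
[263 188  29  24 385] [275.29350649 198.77922078] [ 0.5246 -0.1746  0.09  ]
[329 196  10  10  28] [334.21428571 200.85714286] [ 0.5114 -0.1266  0.09  ]
[153 261  22  64 737] [161.10583446 292.97964722] [ 0.6384 -0.247   0.09  ]
[383 261  23  64 752] [396.61835106 292.97739362] [ 0.5751 -0.0443  0.09  ]
[253 309  25  19 333] [264.81681682 315.68768769] [ 0.6326 -0.1512  0.09  ]
[ 162  335  385   11 2295] [398.63267974 341.42570806] [ 0.6208 -0.0238  0.09  ]
[ 0.52420633 -0.17214354  0.40468564] [ 3.14062159e+00 -4.43810572e-04 -2.83829419e+00]
```

View pics/w1.png

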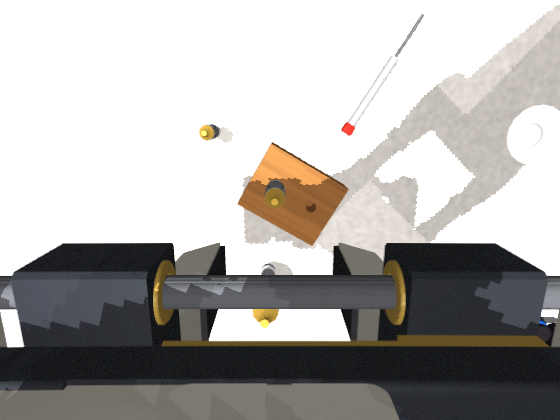

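The wrist view shows the jet tip at (275,202). That casts to (0.525,-0.1745) and agrees with the triangulation. The small nozzle is at (207,132), the big one at (265,316), and the fingers are clear of both. Descending to grasp.

```bash
python3 -m crank '[[0.1,0,-2.5,30,0],[0.1,0,-2.5,60,0],[0.1,0,-2.5,90,0],[0.1,0,-2.5,115,0],[0.1,0,-2.5,140,0],[0.1,0,-2.5,160,0],[0.1,0,-2.5,175,0],[0.1,0,-2.5,182,0],[0.1,0,-2.5,182,0],[0.1,0,-2.5,182,0]]'
python3 -m crank '[[-1,0,0,0,0],[-1,0,0,0,0],[-1,0,0,0,0],[-1,0,0,0,0],[-1,0,0,0,0],[-1,0,0,0,0],[-1,0,0,0,0],[-1,0,0,0,0],[-1,0,0,0,0],[-1,0,0,0,0]]' 45
```

```text
time: 2.82
tool_pos: [0.5256, -0.1752, 0.2235]
tool_rot: [-3.141, 0.001, -2.838]
contact_force: [-0.3, -0.7, 0.2]
opening: 0.0505
grip_force: 0.0
time: 3.65
tool_pos: [0.5254, -0.1758, 0.223]
tool_rot: [-3.141, 0.0, -2.839]
contact_force: [-0.8, -0.0, 2.9]
opening: 0.0173
grip_force: 45.0
```

```bash
python3 -m crank '[[-1,0,0,-15,0],[-1,0,0,-45,0],[-1,0,0,-75,0],[-1,0,0,-110,0],[-1,0,0,-144,0],[-1,-40,75,-144,0],[-1,-60,115,-144,0],[-1,-80,153,-144,0],[-1,-100,190,-144,0],[-1,-120,228,-144,0],[-1,-138,262,-144,0],[-1,-155,295,-144,0]]'
python3 -m crank '[[-1,0,0,0,0],[-1,0,0,0,0],[-1,0,0,0,0],[-1,0,0,0,0]]'
python3 - <<'E'
from h import *
s=telemetry.observe();c=vision.get_calibration("wrist");p,d=vision.read_camera("wrist");np.savez("w2.npz",p=p,d=d)
q=cv2.resize(p[120:330,180:380,::-1],None,fx=3,fy=2.8,interpolation=cv2.INTER_CUBIC);cv2.imwrite("pics/w2.png",np.clip(q*1.5,0,255).astype(np.uint8))
h=cv2.cvtColor(p,cv2.COLOR_RGB2HSV);m=cv2.inRange(h,(100,130,40),(130,255,255));n,l,st,ce=cv2.connectedComponentsWithStats(m)
for i in range(1,n):
    if st[i,4]>25: print(st[i],ce[i],onz(c,*ce[i],.074).round(4))
print(s["tool_pos"],s["tool_rot"],s["contact_force"])
for z in (150,217,295): # project tool axis pts
    P=s["tool_pos"]+Rt(s)@[0,0,z/1000]; print(z,P,cv2.projectPoints(P[None],np.array(c["rvec"]),np.array(c["tvec"]),np.array(c["camera_matrix"]),np.array(c["dist"]))[0].ravel())
E
```

```text
time: 4.65
tool_pos: [0.5779, 0.1132, 0.3663]
tool_rot: [3.141, -0.001, -2.839]
contact_force: [0.6, 0.5, -1.3]
opening: 0.017
grip_force: 45.0
time: 4.98
tool_pos: [0.578, 0.11, 0.3665]
tool_rot: [-3.141, -0.001, -2.841]
contact_force: [0.9, 0.0, -1.0]
opening: 0.0171
grip_force: 45.0
[262 190  29  23 207] [276.34299517 197.63285024] [0.5724 0.1064 0.074 ]
[311 216  30  28 470] [325.72978723 229.05319149] [0.5852 0.1515 0.074 ]
[367 240  14   3  26] [373.23076923 241.5       ] [0.5837 0.1913 0.074 ]
[255 313  37  28 475] [270.62947368 331.52842105] [0.6864 0.1365 0.074 ]
[0.57801111 0.10995895 0.36647129] [-3.14147868e+00 -9.23398591e-04 -2.84060530e+00] [ 0.86322785  0.0037882  -0.95866957]
150 [0.57788389 0.10990156 0.21647136] [278.3306852  290.57449797]
217 [0.57782707 0.10987593 0.14947139] [278.45917091 236.39745095]
295 [0.57776092 0.10984608 0.07147142] [278.53450902 204.59638011]
```

View pics/w2.png

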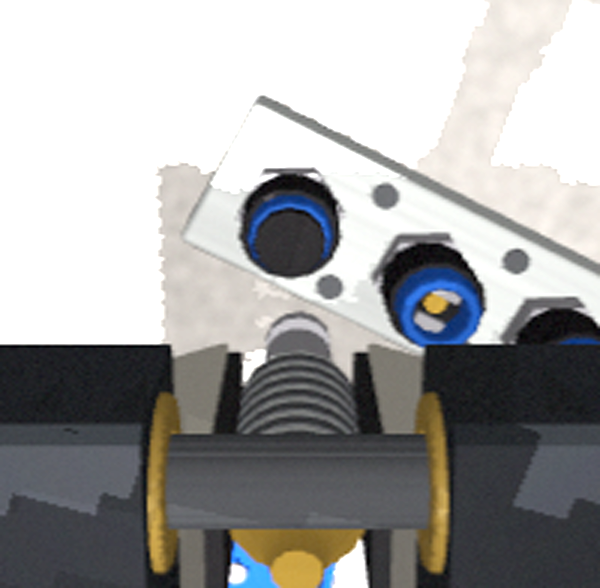

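The wrist crop shows the open port's collar at full-image pixel (326,229). The nozzle's nose is at about (279,234), within about a pixel of the tool axis, so it is upright in the grip. Moving over the port and looking again.

```bash
python3 -m crank '[[-1,-10,19,0,0],[-1,-19.5,38,0,0],[-1,-19.5,38,0,0],[-1,-19.5,38,0,0],[-1,-19.5,38,0,0],[-1,-19.5,38,0,0]]'
cat > look.py <<'E'
from h import *
import sys
s=telemetry.observe();c=vision.get_calibration("wrist");p,d=vision.read_camera("wrist");np.savez(sys.argv[1]+".npz",p=p,d=d)
q=cv2.resize(p[150:290,180:380,::-1],None,fx=4,fy=4,interpolation=cv2.INTER_CUBIC);cv2.imwrite(f"pics/{sys.argv[1]}.png",np.clip(q*1.5,0,255).astype(np.uint8))
h=cv2.cvtColor(p,cv2.COLOR_RGB2HSV);m=cv2.inRange(h,(100,130,40),(130,255,255));n,l,st,ce=cv2.connectedComponentsWithStats(m)
for i in range(1,n):
    if st[i,4]>100:
        pts=np.argwhere(l==i)[:,::-1].astype(np.float32);e=cv2.fitEllipse(cv2.convexHull(pts))
        print(st[i],ce[i],e,onz(c,*e[0],.074).round(4),"topdepth z",np.median([bydepth(c,u,v,d[int(v),int(u)])[2] for u,v in pts if d[int(v),int(u)]>0]))
print(s["time"],s["tool_pos"],s["tool_rot"],s["contact_force"])
for z in (217,s["tool_pos"][2]*1000-74):
    P=s["tool_pos"]+Rt(s)@[0,0,z/1000]; print(z,P,cv2.projectPoints(P[None],np.array(c["rvec"]),np.array(c["tvec"]),np.array(c["camera_matrix"]),np.array(c["dist"]))[0].ravel())
E
python3 look.py w3
```

```text
time: 5.53
tool_pos: [0.5854, 0.1519, 0.3669]
tool_rot: [-3.141, -0.0, -2.841]
contact_force: [0.7, 0.4, -0.8]
opening: 0.0172
grip_force: 45.0
[213 165  30  29 206] [231.36407767 174.4223301 ] ((227.57579040527344, 178.76571655273438), (29.04136848449707, 29.413259506225586), 46.635257720947266) [0.577  0.1082 0.074 ] topdepth z 0.07351565601620558
[264 191  29  30 464] [278.63362069 205.67672414] ((278.4713439941406, 205.81314086914062), (28.658470153808594, 29.66498565673828), 1.4393912553787231) [0.5858 0.1519 0.074 ] topdepth z 0.0770790452613565
[314 217  29  27 228] [325.16666667 225.40789474] ((327.5982360839844, 231.05921936035156), (28.051855087280273, 28.549339294433594), 151.8268585205078) [0.594  0.1955 0.074 ] topdepth z 0.07349341170752255
5.5333 [0.58541867 0.15189558 0.36685057] [-3.14138227e+00 -2.20607498e-04 -2.84089438e+00] [ 0.68484836  0.43290908 -0.82084205]
217 [0.58538647 0.15183779 0.14985058] [278.47826176 236.40993384]
292.85056517750775 [0.58537521 0.15181759 0.07400001] [278.55035012 205.25441105]
```

View pics/w3.png

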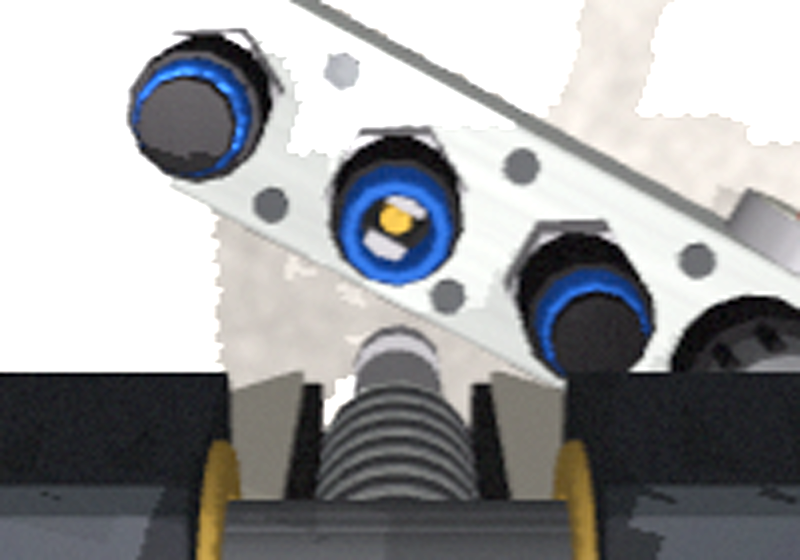

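Collar centre (278.5,205.8) coincides with the tool axis projection (278.6,205.3), and the nose is in the same column. I'll descend to just above the collar and check closely once more.

```bash
python3 -m crank '[[-1,0,0,20,0],[-1,0,0,40,0],[-1,0,0,55,0],[-1,0,0,60,0],[-1,0,0,60,0],[-1,0,0,60,0],[-1,0,0,60,0]]'
python3 look.py w4
```

```text
time: 6.17
tool_pos: [0.5858, 0.153, 0.3081]
tool_rot: [-3.141, 0.002, -2.84]
contact_force: [-0.7, 0.7, -0.8]
opening: 0.0168
grip_force: 45.0
[194 174  38  38 337] [218.13649852 186.35311573] ((212.73977661132812, 192.6023406982422), (36.488258361816406, 37.774105072021484), 49.27524185180664) [0.5769 0.1082 0.074 ] topdepth z 0.07358188087753578
[259 208  37  34 584] [276.66780822 221.76541096] ((276.9807434082031, 226.03280639648438), (36.33478927612305, 37.05955123901367), 5.780003070831299) [0.5856 0.1519 0.074 ] topdepth z 0.07699724461621288
6.1667 [0.58580869 0.15302609 0.30807957] [-3.14124291e+00  2.19804485e-03 -2.83968028e+00] [-0.748309    0.68646179 -0.81747901]
217 [0.58628665 0.15309545 0.0910801 ] [278.45619779 236.37611217]
234.0795651860284 [0.58632427 0.15310091 0.07400058] [278.47776964 227.58366362]
```

View pics/w4.png

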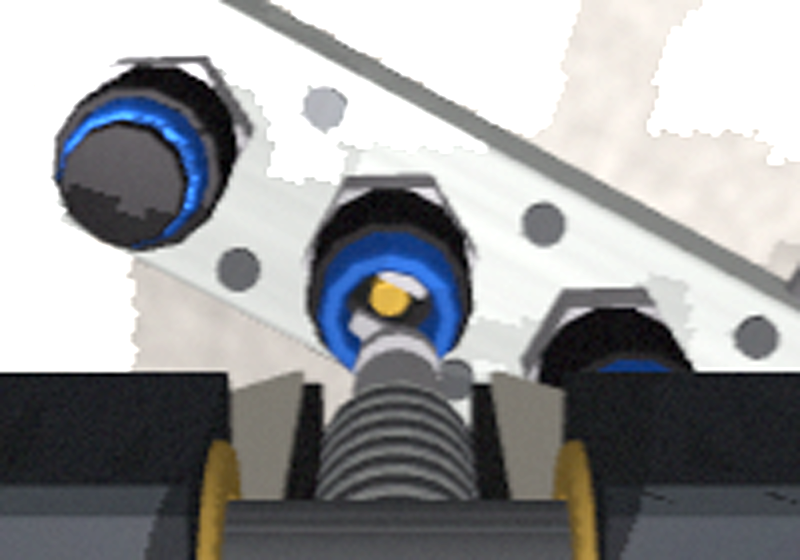

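The close view shows the collar centre at about (277,226). The nozzle axis is about 1.5 px to the right of it. I'll let it settle and re-measure before correcting.

```bash
python3 -m crank '[[-1,0,0,0,0],[-1,0,0,0,0],[-1,0,0,0,0],[-1,0,0,0,0]]' >/dev/null
cat > rel.py <<'E'
from h import *
D=[];F=[]
for k in range(4):
    s=telemetry.observe();c=vision.get_calibration("wrist");p,d=vision.read_camera("wrist");R=Rt(s)
    h=cv2.cvtColor(p,cv2.COLOR_RGB2HSV);m=cv2.inRange(h,(100,130,40),(130,255,255));n,l,st,ce=cv2.connectedComponentsWithStats(m)
    i=min((i for i in range(1,n) if st[i,4]>100),key=lambda i:abs(ce[i][0]-278))
    x,y,w,hh,_=st[i]; u=x+(w-1)/2; v=y+(w-1)/2   # top edge + half width: bottom may be hidden
    P=onz(c,u,v,.077); T=s["tool_pos"]+R@[0,0,.217]
    D.append((R.T@(P-T)*1000)[:2]);F.append(np.r_[s["tool_pos"],s["contact_force"],u,v])
print(np.round(D,2));print(np.round(F,4))
E
python3 rel.py
```

```text
[[ 1.01 -1.52]
 [ 1.02 -1.51]
 [ 1.07 -1.52]
 [ 1.05 -1.51]]
[[ 5.8540e-01  1.5320e-01  3.0710e-01 -6.4540e-01 -6.1260e-01 -5.2780e-01
   2.7600e+02  2.2800e+02]
 [ 5.8540e-01  1.5320e-01  3.0700e-01  1.3890e-01 -1.0173e+00 -7.6890e-01
   2.7600e+02  2.2800e+02]
 [ 5.8540e-01  1.5320e-01  3.0690e-01 -1.9870e-01  4.4220e-01 -3.3920e-01
   2.7600e+02  2.2800e+02]
 [ 5.8540e-01  1.5320e-01  3.0690e-01  9.6260e-01 -6.9420e-01 -1.6645e+00
   2.7600e+02  2.2800e+02]]
```

```bash
python3 -m crank '[[-1,1.0,-1.5,0,0],[-1,1.0,-1.5,0,0],[-1,1.0,-1.5,0,0],[-1,1.0,-1.5,0,0],[-1,1.0,-1.5,0,0],[-1,1.0,-1.5,0,0]]'
python3 rel.py
```

```text
time: 7.25
tool_pos: [0.5849, 0.1515, 0.3068]
tool_rot: [3.142, 0.0, -2.839]
contact_force: [-0.8, 0.2, -0.4]
opening: 0.0174
grip_force: 45.0
[[ 0.76 -0.01]
 [ 0.76  0.02]
 [ 0.77 -0.  ]
 [ 0.75  0.04]]
[[ 5.8490e-01  1.5150e-01  3.0680e-01 -7.6930e-01  2.1050e-01 -4.2220e-01
   2.7850e+02  2.2850e+02]
 [ 5.8490e-01  1.5150e-01  3.0680e-01 -2.2160e-01  4.1580e-01 -6.6180e-01
   2.7850e+02  2.2850e+02]
 [ 5.8490e-01  1.5150e-01  3.0680e-01 -3.7080e-01 -9.9700e-02 -1.6887e+00
   2.7850e+02  2.2850e+02]
 [ 5.8490e-01  1.5150e-01  3.0680e-01  2.9340e-01 -2.9100e-02 -1.0348e+00
   2.7850e+02  2.2850e+02]]
```

```bash
python3 -m crank '[[-1,0.4,0,3,0],[-1,0.4,0,6,0],[-1,0.4,0,9,0],[-1,0.4,0,11,0],[-1,0.4,0,13,0],[-1,0.4,0,15,0],[-1,0.4,0,17,0],[-1,0.4,0,18,0],[-1,0.4,0,18,0],[-1,0.4,0,18,0]]'; python3 -c "
from h import *
s=telemetry.observe();print(s['tool_pos'],s['contact_force'],s['torque'],Rt(s).T@s['contact_force'])"
```

```text
time: 8.28
tool_pos: [0.5846, 0.1514, 0.2888]
tool_rot: [3.142, 0.0, -2.839]
contact_force: [0.2, 0.2, -1.7]
opening: 0.0173
grip_force: 45.0
[0.58455511 0.15138365 0.2888171 ] [ 0.18117945  0.19013629 -1.74253436] [ 0.0893969   0.06833932 -0.01531393] [-0.22936923  0.1275153   1.74256518]
```

```bash
cat > st.py <<'E'
from h import *
s=telemetry.observe();R=Rt(s)
print("Ftool",(R.T@s['contact_force']).round(2),"Mtool",(R.T@s['torque']).round(3),"tip z",round(s['tool_pos'][2]-.217,4),s['tool_pos'].round(4),s['time'])
E
python3 -m crank '[[-1,0,0,1,0],[-1,0,0,2,0],[-1,0,0,3,0],[-1,0,0,3,0],[-1,0,0,3,0]]' >/dev/null; python3 st.py
python3 -m crank '[[-1,0,0,1,0],[-1,0,0,2,0],[-1,0,0,2,0],[-1,0,0,2,0]]' >/dev/null; python3 st.py
```

```text
Ftool [-2.89 -1.64  0.2 ] Mtool [ 0.133 -0.577  0.   ] tip z 0.0691 [0.585  0.1513 0.2861] 8.7
Ftool [-4.03 -2.35 -3.03] Mtool [ 0.352 -0.827  0.02 ] tip z 0.0673 [0.5849 0.1513 0.2843] 9.0333
```

```bash
python3 -m crank '[[-1,-0.5,-0.3,0,0],[-1,-0.5,-0.3,0,0],[-1,-0.5,-0.3,0,0],[-1,-0.5,-0.3,0,0]]' >/dev/null; python3 st.py
```

```text
Ftool [-4.44 -1.46 -4.43] Mtool [ 0.282 -0.731 -0.015] tip z 0.0671 [0.5852 0.1512 0.2841] 9.3667
```

```bash
python3 -m crank '[[-1,-0.7,-0.3,0,0],[-1,-0.7,-0.3,0,0],[-1,-0.7,-0.3,0,0],[-1,-0.7,-0.3,0,0]]' >/dev/null; python3 st.py; python3 -m crank '[[-1,0,0,1,0],[-1,0,0,2,0],[-1,0,0,2,0],[-1,0,0,2,0]]' >/dev/null; python3 st.py
```

```text
Ftool [-3.81  0.05 -4.76] Mtool [ 0.14  -0.57   0.021] tip z 0.0669 [0.5857 0.1512 0.2839] 9.7
Ftool [-1.56 -1.01 -7.4 ] Mtool [ 0.11  -0.341 -0.031] tip z 0.0654 [0.5857 0.1512 0.2824] 10.0333
```

```bash
for i in 1; do python3 -m crank '[[-1,-0.4,-0.2,0.5,0],[-1,-0.4,-0.2,1,0],[-1,-0.4,-0.2,1,0],[-1,-0.4,-0.2,1,0]]' >/dev/null; python3 st.py; python3 -m crank '[[-1,0,0,0.5,0],[-1,0,0,1,0],[-1,0,0,1,0]]' >/dev/null; python3 st.py;  python3 -m crank '[[-1,0,0,0.5,0],[-1,0,0,1,0],[-1,0,0,1,0]]' >/dev/null; python3 st.py; done
```

```text
Ftool [-2.000e-02 -1.000e-02 -1.031e+01] Mtool [ 0.049 -0.098 -0.018] tip z 0.0647 [0.586  0.1512 0.2817] 10.3667
Ftool [-3.16 -0.94 -4.2 ] Mtool [ 0.073 -0.418 -0.02 ] tip z 0.063 [0.5859 0.1512 0.28  ] 10.6167
Ftool [-2.23 -1.23 -4.82] Mtool [ 0.048 -0.369  0.001] tip z 0.0619 [0.586  0.1512 0.2789] 10.8667
```

```bash
python3 -m crank '[[-1,-0.3,-0.1,0.5,0],[-1,-0.3,-0.1,1,0],[-1,-0.3,-0.1,1,0]]' >/dev/null; python3 st.py; python3 -m crank '[[-1,0,0,0.5,0],[-1,0,0,1,0],[-1,0,0,1,0]]' >/dev/null; python3 st.py;  python3 -m crank '[[-1,0,0,0.5,0],[-1,0,0,1,0],[-1,0,0,1,0]]' >/dev/null; python3 st.py
```

```text
Ftool [-1.35 -0.38 -5.08] Mtool [ 0.044 -0.268  0.048] tip z 0.0607 [0.5862 0.1512 0.2777] 11.1167
Ftool [-1.62 -1.48 -5.68] Mtool [ 0.001 -0.262 -0.011] tip z 0.0598 [0.5862 0.1512 0.2768] 11.3667
Ftool [-0.59 -0.36 -5.23] Mtool [ 0.006 -0.247  0.045] tip z 0.0588 [0.5862 0.1512 0.2758] 11.6167
```

Now in finer steps of 0.5 mm, watching for the snap and the seat.

```bash
python3 -m crank '[[-1,-0.2,-0.1,0.5,0],[-1,-0.2,-0.1,0.5,0],[-1,-0.2,-0.1,0.5,0]]' >/dev/null; python3 st.py; python3 -m crank '[[-1,0,0,0.5,0],[-1,0,0,0.5,0],[-1,0,0,0.5,0]]' >/dev/null; python3 st.py;  python3 -m crank '[[-1,0,0,0.5,0],[-1,0,0,0.5,0],[-1,0,0,0.5,0]]' >/dev/null; python3 st.py
```

```text
Ftool [-0.06  0.9  -2.99] Mtool [-0.247 -0.026 -0.033] tip z 0.0578 [0.5862 0.1512 0.2748] 11.8667
Ftool [ 1.6   1.83 -4.69] Mtool [-0.412  0.353  0.039] tip z 0.0575 [0.5863 0.1512 0.2745] 12.1167
Ftool [ 3.4   1.79 -4.58] Mtool [-0.594  0.552  0.045] tip z 0.057 [0.5864 0.1512 0.274 ] 12.3667
```

```bash
python3 -m crank '[[-1,0,0,0.5,0],[-1,0,0,0.5,0],[-1,0,0,0.5,0]]' >/dev/null; python3 st.py
```

```text
Ftool [ 2.35  1.89 -5.47] Mtool [-0.633  0.576  0.006] tip z 0.0566 [0.5864 0.1511 0.2736] 12.6167
```

```bash
python3 -m crank '[[-1,0.2,0.1,0.4,0],[-1,0.2,0.1,0.4,0],[-1,0.2,0.1,0.4,0]]' >/dev/null; python3 st.py
```

```text
Ftool [ 2.64  2.89 -5.37] Mtool [-0.564  0.659  0.025] tip z 0.0565 [0.5863 0.1511 0.2735] 12.8667
```

```bash
python3 -m crank '[[-1,0.1,0.1,0.4,0],[-1,0.1,0.1,0.4,0],[-1,0.1,0.1,0.4,0]]' >/dev/null; python3 st.py
```

```text
Ftool [ 2.78  1.64 -8.33] Mtool [-0.521  0.755 -0.026] tip z 0.0564 [0.5863 0.1512 0.2734] 13.1167
```

```bash
python3 -m crank '[[-1,0.1,0.1,0.4,0],[-1,0.1,0.1,0.4,0],[-1,0.1,0.1,0.4,0]]' >/dev/null; python3 st.py
```

```text
Ftool [ 2.74  1.71 -9.05] Mtool [-0.474  0.773 -0.037] tip z 0.0563 [0.5862 0.1512 0.2733] 13.3667
```

```bash
python3 -m crank '[[-1,0.1,0.1,0.3,0],[-1,0.1,0.1,0.3,0],[-1,0.1,0.1,0.3,0]]' >/dev/null; python3 st.py
```

```text
Ftool [  3.3    2.11 -11.01] Mtool [-0.423  0.851 -0.013] tip z 0.0562 [0.5861 0.1512 0.2732] 13.6167
```

Caught and touching the seat, about 11 N of push. Now unload and tug up gradually.

```bash
python3 -m crank '[[-1,0.2,0.2,-0.5,0],[-1,0.4,0.3,-1,0],[-1,0.4,0.3,-1.5,0],[-1,0.4,0.3,-1.5,0],[-1,0.4,0.3,-1.5,0]]' >/dev/null; python3 st.py
```

```text
Ftool [ 1.55  0.41 -5.05] Mtool [-0.139  0.4   -0.003] tip z 0.0569 [0.5858 0.1513 0.2739] 14.0333
```

```bash
python3 -m crank '[[-1,0,0,-0.4,0],[-1,0,0,-0.8,0],[-1,0,0,-0.8,0],[-1,0,0,-0.8,0]]' >/dev/null; python3 st.py
```

```text
Ftool [ 0.69 -0.45 -6.23] Mtool [-0.122  0.356  0.026] tip z 0.0576 [0.5858 0.1513 0.2746] 14.3667
```

```bash
python3 -m crank '[[-1,0,0,-0.4,0],[-1,0,0,-0.8,0],[-1,0,0,-0.8,0],[-1,0,0,-0.8,0]]' >/dev/null; python3 st.py
```

```text
Ftool [ 0.51  0.29 -1.48] Mtool [0.075 0.088 0.057] tip z 0.0581 [0.5858 0.1514 0.2751] 14.7
```

```bash
python3 -m crank '[[-1,0,0,-0.3,0],[-1,0,0,-0.6,0],[-1,0,0,-0.6,0],[-1,0,0,-0.6,0]]' >/dev/null; python3 st.py
```

```text
Ftool [-1.19 -1.42  2.28] Mtool [ 0.227 -0.079  0.042] tip z 0.0586 [0.5858 0.1513 0.2756] 15.0333
```

```bash
python3 -m crank '[[-1,0,0,-0.3,0],[-1,0,0,-0.6,0],[-1,0,0,-0.8,0],[-1,0,0,-0.8,0],[-1,0,0,-0.8,0]]' >/dev/null; python3 st.py
```

```text
Ftool [-0.94 -1.48  7.53] Mtool [ 0.286 -0.277  0.053] tip z 0.0593 [0.5857 0.1514 0.2763] 15.45
```

```bash
python3 -m crank '[[-1,0,0,-0.2,0],[-1,0,0,-0.4,0],[-1,0,0,-0.4,0],[-1,0,0,-0.4,0]]' >/dev/null; python3 st.py
```

```text
Ftool [-1.43 -2.24 10.61] Mtool [ 0.423 -0.319  0.052] tip z 0.0598 [0.5857 0.1514 0.2768] 15.7833
```

Steady hold at about 10.5 N for a second.

```bash
python3 -m crank '[[-1,0,0,0,0],[-1,0,0,0,0],[-1,0,0,0,0],[-1,0,0,0,0],[-1,0,0,0,0],[-1,0,0,0,0]]' >/dev/null; python3 st.py; python3 -m crank '[[-1,0,0,0,0],[-1,0,0,0,0],[-1,0,0,0,0],[-1,0,0,0,0],[-1,0,0,0,0],[-1,0,0,0,0]]' >/dev/null; python3 st.py
```

```text
Ftool [-1.   -2.54 12.79] Mtool [ 0.4   -0.248 -0.005] tip z 0.06 [0.5857 0.1514 0.277 ] 16.2833
Ftool [-0.59 -2.97 12.14] Mtool [ 0.403 -0.126 -0.004] tip z 0.0601 [0.5857 0.1514 0.2771] 16.7833
```

```bash
python3 -m crank '[[-1,0,-0.2,0.5,0],[-1,0,-0.2,1,0],[-1,0,-0.2,1.4,0],[-1,0,-0.2,1.4,0],[-1,0,-0.2,1.4,0],[-1,0,-0.2,1.4,0]]' >/dev/null; python3 st.py
```

```text
Ftool [2.42 0.08 5.58] Mtool [ 0.129  0.323 -0.015] tip z 0.0592 [0.5858 0.1513 0.2762] 17.2833
```

```bash
python3 -m crank '[[-1,0.2,0,0.4,0],[-1,0.2,0,0.7,0],[-1,0.2,0,0.7,0],[-1,0.2,0,0.7,0],[-1,0.2,0,0.7,0]]' >/dev/null; python3 st.py
```

```text
Ftool [ 1.48 -0.65  1.04] Mtool [-0.093  0.312  0.004] tip z 0.0586 [0.5857 0.1513 0.2756] 17.7
```

```bash
python3 -m crank '[[-0.5,0,0,0,0],[-0.4,0,0,0,0],[-0.3,0,0,0,0],[-0.1,0,0,0,0],[0.1,0,0,0,0],[0.1,0,0,0,0],[0.1,0,0,0,0],[0.1,0,0,0,0]]'; python3 st.py
```

```text
time: 18.37
tool_pos: [0.5856, 0.1512, 0.2751]
tool_rot: [3.142, 0.0, -2.839]
contact_force: [0.2, -0.6, -0.1]
opening: 0.0505
grip_force: 0.0
Ftool [ 0.03 -0.61  0.1 ] Mtool [-0.045  0.039  0.016] tip z 0.0581 [0.5856 0.1512 0.2751] 18.3667
```

Released. Retreat straight up and check.

```bash
python3 -m crank '[[0.1,0,0,-15,0],[0.1,0,0,-40,0],[0.1,0,0,-70,0],[0.1,0,0,-100,0],[0.1,0,0,-130,0],[0.1,0,0,-130,0],[0.1,0,0,-130,0],[0.1,0,0,-130,0]]' | head -2
python3 - <<'E'
from h import *
out=[];S={}
for n,(x,y) in (("scene",(300,120)),("side",(195,110)),("wrist",(180,130))):
    c=vision.get_calibration(n);p,d=vision.read_camera(n)
    q=cv2.resize(p[y:y+105,x:x+130,::-1],(390,315),interpolation=cv2.INTER_CUBIC) if n!="wrist" else cv2.resize(p[:,:,::-1],(390,315))
    out.append(np.clip(q*1.7,0,255).astype(np.uint8))
    h=cv2.cvtColor(p,cv2.COLOR_RGB2HSV);m=cv2.inRange(h,(15,110,50),(32,255,255));k,l,st,ce=cv2.connectedComponentsWithStats(m)
    for i in range(1,k):
        if st[i,4]>8 and n!="wrist" and x<ce[i][0]<x+130 and y<ce[i][1]<y+105: print(n,st[i],ce[i]);S[n]=(c,ce[i])
print(tri(*S["scene"],*S["side"]) if len(S)==2 else S.keys())
cv2.imwrite("pics/end.png",np.vstack([np.hstack(out[:2]),np.hstack([out[2],out[2]*0])])[:600])
E
```

```text
time: 19.03
tool_pos: [0.5854, 0.1511, 0.4044]
scene [359 147  10  11  71] [363.71830986 152.98591549]
side [247 132   7   8  32] [250.125   136.53125]
(array([0.58654019, 0.15174462, 0.13682831]), np.float64(0.00252010334728266))
```

View pics/end.png

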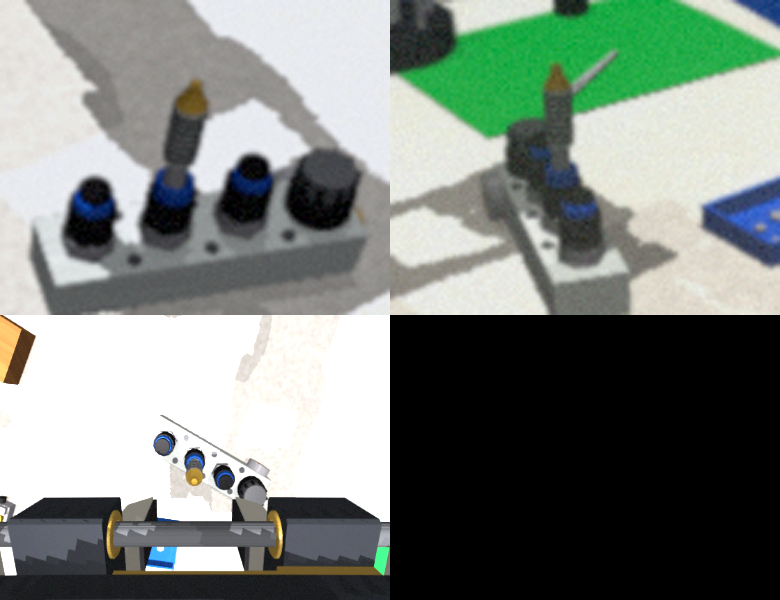

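The nozzle stands upright in the middle port, with its jet centre at scene (364,153) and side (250,136.5). That puts the jet at z ≈ 0.137 and the tip at about 0.055, close to the catch depth and not pushed up.

```bash
python3 -c "
from cell import ticket
print(ticket.hand_in())"
```

```text
the job is handed in; nothing more can be done
None
```

The nozzle is caught and standing upright in the open middle port: pushed home with about 11 N, held under a steady upward tug of roughly 10–13 N, then let go; the job is handed in at about 19 s of robot time.

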